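# Fit the water-filter cartridge, lock it and hold the filler flap open

### The arm

A 6-joint arm with a two-finger parallel gripper is mounted at the origin on a cart in front of the work surface, level with it; the furniture and walls round the work are solid. World frame = base frame: x ahead of the robot, y to its left, z up, the work surface at z = 0. Lengths are in mm, angles in degrees, forces in N, time in s.
With the tool pointing down it reaches from about 350 to 850 mm from the base axis. Payload 8.1 kg.
Tool frame: the origin (TCP) lies at the very end of the fingers, on their centre line; the grasp point (between the pads) lies 19 mm behind it (r.grip_depth is the distance from the TCP to the grasp point, in mm); y points along the fingers, z is the direction in which the jaws open and shut, and the axes are right-handed (so a half turn about y gives the same grasp; the last joint's range is limited). The gripper opens to 85 mm and grips with 20 to 120 N. Pads are 22 mm wide; open, the fingers measure 114 mm over their backs; the gripper's body (76 mm by 85 mm) begins 54 mm behind the grasp point. The pads swing forward as they close: fully open they stand 13 mm farther back than shut.
Start: joints at [66.383, 7.471, 85.268, -0, 87.261, -4.893], TCP at [192.587, 568.257, 231.292] pointing down, gripper open.
Joint ranges: [-169.43, 169.43], [-51.17, 129.36], [1.28, 143.12], [-76.62, 256.62], [0, 156.53], [-152.29, 152.29]. Speed limits (degrees/s): [136.94, 136.94, 159.86, 180, 180, 180].

### API

Orientations are given as [roll, pitch, yaw] about the fixed x, y, z axes, in that order (R = Rz(yaw) Ry(pitch) Rx(roll)).
In Python, from bench import readout, eyes, r gives the robot as it stands. The module is installed in compiled form; this text tells all that it offers.
- The arm moves only by the tool move_arm, never from a script. Its argument "motion" is text: rows parted by semicolons, each of 6 numbers parted by spaces: the shift along the world's x, y, z in cm, then the turn, a rotation vector about the world's x, y, z in degrees. A call has 1 to 10 rows; each row is the pose to reach, as a shift and turn from the pose commanded when the call began; what a row does not reach only later rows make up. A row lasts 1/12 s, in which the tool goes at most 41.7 mm and 7.16 degrees, less where a joint would pass 70% of its speed; a pose out of reach is approached as far as the arm can. A call with a gripper value outside its range is refused whole. "fingers" is the finger opening in cm, from 0 to 8.54, set as the call begins (left out, the last holds). The fingers move at their own pace and stop on an object; "squeeze" is the grip in N (left out, the last holds). Time passes only in rows, so rows that repeat a pose let the fingers close. It gives the time, the measured TCP pose, the force and the opening at its end, in the units of the state.
- readout.sense(): the state, without advancing time (a new reading comes with each control period).
- eyes.snapshot(name): name is "scene" or "top" or "wrist"; returns a dict with "image" (420x560x3 uint8, blue, green, red), "fx", "fy", "cx", "cy" (pixels), "world_to_cam" (4x4, takes a point from world to camera coordinates). Camera axes: x right, y down, z forward; pixel columns grow to the right and rows downward; lengths in mm; the calibration is good to about 2 mm. A picture is of the moment at which its call begins. There is no depth.
- r.hand_in(): hands the job in, once; it reports no verdict.
The state is a dict: "time": time; "joint_pos": joint angles; "qd": joint speeds; "joint_efforts": joint torques, N m; "tool_pos": TCP position; "tcp_rot": TCP orientation; "ft_force": force on the tool from outside, world axes, zero at the start; "wrist_torque": the same for the moment, N m; "finger_gap": finger opening in mm.
Only numpy, scipy, OpenCV 4.12 (cv2) and the standard library are available. Lean on these libraries where they do the work, as an engineer would, in place of code of your own. Each camera call takes 0.05 s, during which the arm holds its last target. There are 200 camera calls.

### The job

Put the countertop water filter back into service: stand the loose filter cartridge fully home in the unit's pocket, then swing the locking lever all the way shut over it. Then lift the spring-shut filler flap of the tank to 60 degrees (within 6) from closed and hold it there steadily so that I can pour; finish while still holding the flap with the gripper's fingers, and leave the other things on the counter where they stand.

Things in the scene. Friction and masses are not known exactly. Their poses are not given: they have to be found in the camera images.
- filter_unit: White countertop water filter, fixed to the counter, 130 (its x) x 285 (its y) mm; origin at the counter under the centre of its footprint, z up, x towards the back. Its +y half (left seen from the robot) is a block 60 mm high with the open cartridge pocket; its -y part is a tank 150 mm wide in y and 110 mm high, closed by the flap. It stands at a different place and yaw each time.
- pocket (a point): Centre of the pocket's mouth, on the flat top of the block, 60 mm above the counter; axes as the unit. The pocket is a rectangle 54 mm along x by 40 mm along y with upright walls and a 3 mm bevel, 45 mm deep, so that the seated cartridge stands out 30 mm. The block's top is free for 47 mm either side along y; on the -y side the tank wall begins at 67 mm from this point and stands 50 mm higher than the block.
- cartridge_center (a point): Centre (half-way up) of the loose filter cartridge: a plain upright white block 48 mm (its x) by 34 mm (its y) by 75 mm (its z, height) with grey slits in its lower half on the two wide sides, about 0.15 kg. Standing upright on the counter; a half turn about z makes no difference. Fully seated its centre lies 7.5 mm below the pocket's mouth.
- lever (a joint): Angle of the locking lever, rad: 0 = open (pointing along the unit's +y), 1.571 = shut against its stop, pointing along the unit's -x right across the cartridge. It turns about an upright axis, anticlockwise seen from above to shut, with slight friction (about 0.5 N at the post), and stays where it is left. It starts between 0 and 0.2.
- lever_pivot (a point): The lever's upright axis, 46 mm behind the pocket's centre (unit's +x), at the lever's underside, 33 mm above the block's top. The lever is a grey bar 14 mm wide and 8 mm thick.
- lever_post (a point): The round upright thumb post at the lever's free end, 12 mm in diameter, 80 mm from the pivot axis. The post stands 31 mm above the bar; this point is 15 mm above the bar's top and 16 mm below the post's top, which is 132 mm above the counter: carry the cartridge over it.
- flap (a joint): Opening angle of the filler flap, rad: 0 = closed (level), grows as it opens upwards and back; 60 degrees = 1.047. Stop at 1.75. A spring and its weight always pull it shut; about 1.5 N at the tab holds it.
- flap_hinge (a point): Middle of the flap's hinge axis at the tank's back edge, 113 mm above the counter; the axis runs along the unit's y. Fixed on the unit; axes as the unit.
- flap_tab (a point): Grasp point on the flap's pull tab: a bar 16 mm wide (y) and 10 mm thick that sticks out in the flap's plane from the middle of its front edge. The point is 156 mm from the hinge axis, 29 mm beyond the panel's front edge and 12 mm short of the tab's end; with the flap closed it lies in front of the tank, 113 mm above the counter, with free space beneath. It turns with the flap.
- salt: Bystander: salt shaker, 44 mm in diameter, 90 mm high, origin under its centre.
- cup: Bystander: small checked cup upside down, 66 mm in diameter, 53 mm high, origin under its centre.
- mill: Bystander: wooden pepper mill, 58 mm in diameter, 170 mm high, behind the unit, origin under its centre.
- mug: Bystander: mug with handle, 92 x 127 x 95 mm, behind the unit, origin under it.
- lemon: Bystander: lemon, 83 x 58 x 58 mm, at the far left of the counter's front, origin under its centre.
Mind the look-alikes: they are no part of the job. Leave any orange or yellow look-alike of the part that bears cartridge_center alone.

How it is judged (in metres and radians):
On the way, in this order (a step that is already met when the one before it is completed fails the run):
1. the cartridge is fully home in the pocket, with the lever still open (z of cartridge_center in the frame of pocket below -0.0045 m and horizontal distance between cartridge_center and pocket below 0.008 m and angle between cartridge_center's own z axis and vertical below 0.1 rad and value of joint lever below 0.6 rad), for 0.2 s.
2. the lever is shut over the seated cartridge, with the flap still down (value of joint lever above 1.42 rad and z of cartridge_center in the frame of pocket below -0.0045 m and horizontal distance between cartridge_center and pocket below 0.008 m and value of joint flap below 0.2 rad), for 0.2 s.
At the end, for the whole second after the job is handed in: The gripper's fingers hold the flap at 60 degrees within 6 (0.942 to 1.152 rad), at rest (under 0.1 rad/s) and with at least 0.4 N on it; the lever is shut (over 1.42 of 1.571 rad) and the cartridge upright in the pocket within 3 mm of fully down and 8 mm of its centre (value of joint flap between 0.942 and 1.152 rad and velocity of joint flap between -0.1 and 0.1 rad/s and contact force between the fingers and flap above 0.4 N and value of joint lever above 1.42 rad and z of cartridge_center in the frame of pocket below -0.0045 m and horizontal distance between cartridge_center and pocket below 0.008 m and angle between cartridge_center's own z axis and vertical below 0.1 rad); the arm keeps its last pose, push and grip.
It fails at once if a bystander (salt shaker, cup, pepper mill, mug or lemon) is moved by more than 30 mm (distance of any of salt, cup, mill, mug, lemon from where it was at the start of the episode above 0.03 m).
It also fails if it takes over 61 s, if anything falls off the work surface, if the arm or the gripper's body presses on something with over 40 N, if the wrist force passes 120 N, or if a joint passes its speed limit or range.

## Working session

There is one attempt and no reset: what is moved stays moved. The work goes in short steps, Python scripts to look and compute and a tool call to move; the robot and the scene stay as the last step left them, time stands still between calls to the robot, and variables do not carry over. Pictures are saved under pics/ and viewed, about 8 in all and at most 12, crops included, and the job is handed in when it is done.

Besides the shell and the picture viewer there is one more tool, called after ">>>" as name(argument=value, ...), one argument or row to a line, values as JSON. move_arm: Moves the arm, as the interface text tells. Its arguments: {"type":"object","properties":{"motion":{"type":"string"},"fingers":{"type":"number"},"squeeze":{"type":"number"}},"required":["motion"]}

```bash
mkdir -p pics; python3 - <<'E'
from bench import readout, eyes, r
import cv2,numpy as np,pickle
print(readout.sense()); print(r.grip_depth)
for n in("scene","top"):
    s=eyes.snapshot(n); cv2.imwrite(f"pics/{n}0.png",s["image"]); pickle.dump(s,open(f"{n}0.pkl","wb"))
    print(n,s["fx"],s["fy"],s["cx"],s["cy"]);print(np.round(s["world_to_cam"],3))
E
```

```text
{'time': 0.0, 'joint_pos': array([ 6.63823929e+01,  7.51717319e+00,  8.53301398e+01, -2.08391980e-03,
        8.72600019e+01, -4.89283076e+00]), 'qd': array([ 0.04328564, -0.06800563, -0.09323649, -0.06658526, -0.11642384,
       -0.05643579]), 'joint_efforts': array([ 5.15044976e-04, -5.69403970e+01, -5.00550842e+01,  1.80330726e-04,
        1.47179340e-02, -1.15523703e-04]), 'tool_pos': array([192.38150605, 567.74071863, 230.2146421 ]), 'tcp_rot': array([-9.01071013e+01,  7.07935867e-03, -1.87246814e+01]), 'ft_force': array([ 0.30736743,  0.43184526, -0.30748728]), 'wrist_torque': array([-0.02861384,  0.05206542, -0.00464809]), 'finger_gap': 85.4853425941282}
18.700000000000003
scene 393.3066936125013 393.3066936125013 277.9910984714383 212.2186742179682
[[ 8.23000e-01 -5.68000e-01 -0.00000e+00 -3.91008e+02]
 [-2.50000e-01 -3.63000e-01 -8.98000e-01  2.96033e+02]
 [ 5.10000e-01  7.39000e-01 -4.41000e-01  8.18369e+02]
 [ 0.00000e+00  0.00000e+00  0.00000e+00  1.00000e+00]]
top 469.6519782162994 469.6519782162994 274.2605462919245 206.32934572155105
[[ 5.000000e-02 -9.990000e-01  1.400000e-02  1.569800e+02]
 [-8.560000e-01 -5.000000e-02 -5.140000e-01  5.987770e+02]
 [ 5.140000e-01  1.400000e-02 -8.580000e-01  1.503572e+03]
 [ 0.000000e+00  0.000000e+00  0.000000e+00  1.000000e+00]]
```

View pics/top0.png

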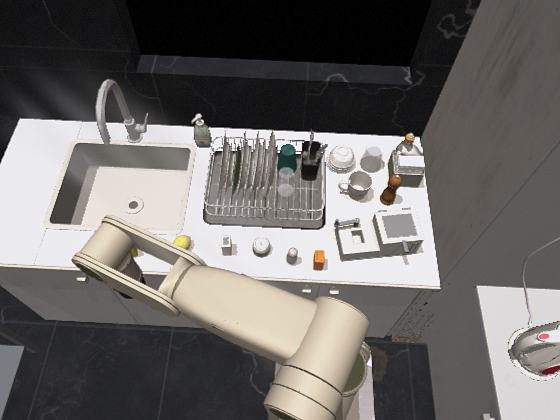

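View pics/scene0.png

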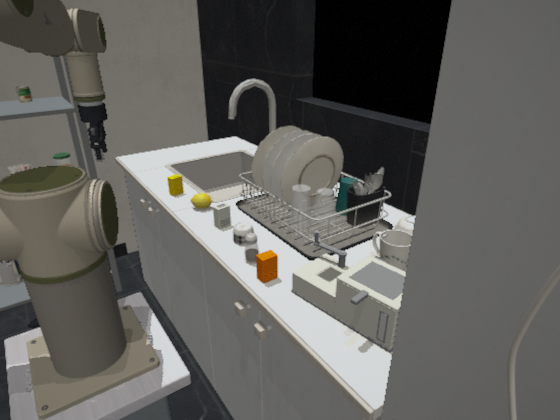

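The top view shows the white cartridge at about (226,241), the cup at (261,245), the salt at (292,255), the orange look-alike at (319,260), the unit at about (378,233) and the lever post at about (345,222). In the scene view the cartridge is at (222,215) and the unit is around (350,290). I'll enlarge both.

```bash
cat > h.py <<'E'
import numpy as np,cv2,pickle
def ray(s,u,v):
    T=np.array(s["world_to_cam"]);R=T[:3,:3];c=-R.T@T[:3,3]
    d=R.T@np.array([(u-s["cx"])/s["fx"],(v-s["cy"])/s["fy"],1]);return c,d
def onz(s,u,v,z):
    c,d=ray(s,u,v);return c+d*(z-c[2])/d[2]
def proj(s,p):
    T=np.array(s["world_to_cam"]);q=T[:3,:3]@np.array(p,float)+T[:3,3]
    return np.array([s["cx"]+s["fx"]*q[0]/q[2],s["cy"]+s["fy"]*q[1]/q[2]])
def tri(a,ua,b,ub):
    c1,d1=ray(a,*ua);c2,d2=ray(b,*ub);d1/=np.linalg.norm(d1);d2/=np.linalg.norm(d2)
    t=np.linalg.lstsq(np.c_[d1,-d2],c2-c1,rcond=None)[0];p,q=c1+t[0]*d1,c2+t[1]*d2
    return (p+q)/2,np.linalg.norm(p-q)
L=lambda n:pickle.load(open(n+".pkl","rb"))
E
python3 - <<'E'
from h import *
t=L("top0")["image"];s=L("scene0")["image"]
a=cv2.resize(t[200:285,325:435],None,fx=7,fy=7,interpolation=cv2.INTER_CUBIC)[:590,:770]
cv2.imwrite("pics/c1.png",a)
a=cv2.resize(s[225:345,285:405],None,fx=5,fy=5,interpolation=cv2.INTER_CUBIC)
b=cv2.resize(t[225:275,210:250],None,fx=5,fy=5,interpolation=cv2.INTER_CUBIC)
b=np.vstack([b,cv2.resize(s[195:235,205:245],None,fx=5,fy=5,interpolation=cv2.INTER_CUBIC)])
b=np.vstack([b,np.zeros((600-b.shape[0],200,3),np.uint8)])
cv2.imwrite("pics/c2.png",np.hstack([a,b]))
E
```

```text
(no output)
```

View pics/c1.png

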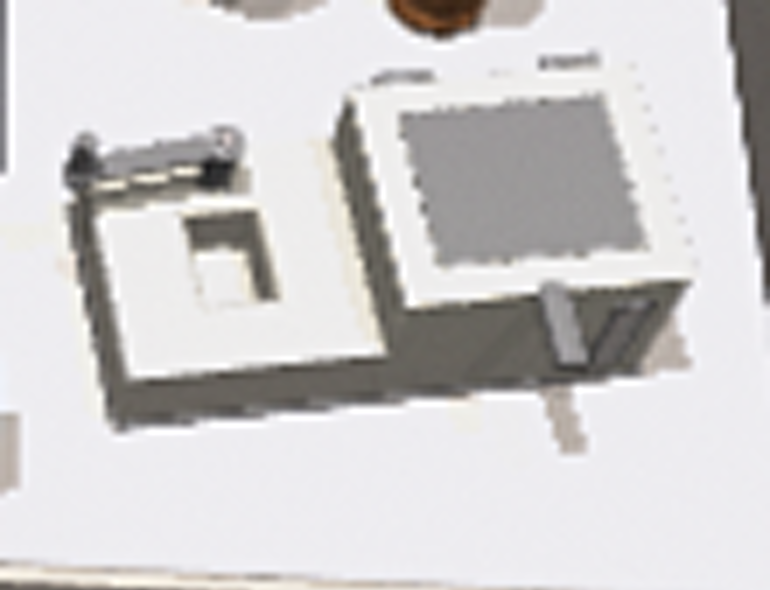

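View pics/c2.png

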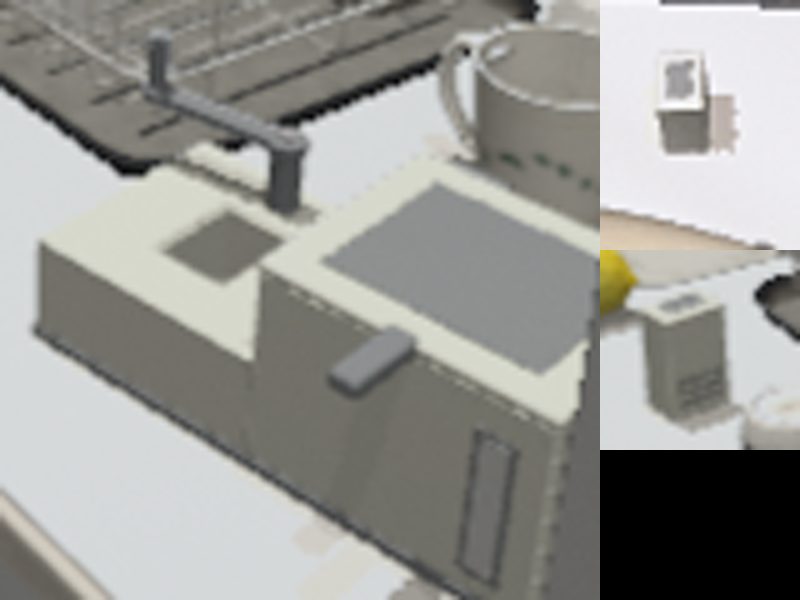

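The unit crops show the block top's front edge from (128,380) to (385,355) in c1, with pocket corners at (185,215), (258,208), (278,298) and (203,308). The tank top corners are (350,97), (403,308) and (690,283). Next I'll cast rays for the unit and the cartridge.

```bash
python3 - <<'E'
from h import *
t=L("top0");s=L("scene0")
T=lambda x,y:((x+.5)/7-.5+325,(y+.5)/7-.5+200)
S=lambda x,y:((x+.5)/5-.5+285,(y+.5)/5-.5+225)
def f(n,p,z,cam,fn):
    q=onz(cam,*fn(*p),z);print(n,np.round(q[:2],1));return q[:2]
P=[f("pock",p,60,t,T) for p in[(185,213),(258,208),(278,298),(203,308)]]
print("pc",np.mean(P,0),[np.linalg.norm(P[i]-P[(i+1)%4]) for i in range(4)])
a=f("blkFL",(128,380),60,t,T);b=f("blkFR",(385,355),60,t,T)
print("yaw block",np.degrees(np.arctan2(*(a-b)[::-1]))-90)
c=f("tkBL",(350,95),110,t,T);d=f("tkFL",(403,308),110,t,T);e=f("tkFR",(690,283),110,t,T)
print("yaw tank",np.degrees(np.arctan2(*(d-e)[::-1]))-90,np.degrees(np.arctan2(*(c-d)[::-1])),np.linalg.norm(d-e),np.linalg.norm(c-d))
g=f("base FL",(118,428),0,t,T)
P=[f("S pock",p,60,s,S) for p in[(158,248),(228,210),(285,240),(222,284)]];print("S pc",np.mean(P,0))
f("S blkFL",(40,243),60,s,S);f("S blkFR",(252,360),60,s,S);f("S tkFL",(260,268),110,s,S);f("S tkFR",(562,428),110,s,S)
f("posttop S",(160,38),132,s,S);f("posttop T",(85,142),132,t,T)
f("pivot top S",(290,138),101,s,S);f("pivot T",(228,140),101,t,T)
f("tabend S",(345,383),113,s,S);f("tabend T",(570,362),113,t,T)
# cartridge: top face corners
Tc=lambda x,y:((x-600+.5)/5-.5+210,(y+.5)/5-.5+225)
Sc=lambda x,y:((x-600+.5)/5-.5+205,(y-250+.5)/5-.5+195)
P=[f("cT",p,75,t,Tc) for p in[(661,52),(702,52),(707,108),(659,108)]];print(np.mean(P,0))
f("cT botL",(661,150),0,t,Tc);f("cT botR",(707,152),0,t,Tc)
P=[f("cS",p,75,s,Sc) for p in[(643,305),(698,291),(724,305),(668,322)]];print(np.mean(P,0))
for n,u in dict(cup=(261,250),salt=(292,258),mill=(388,203),mug=(360,192),orange=(319,266),lemon=(182,245)).items():print(n,np.round(onz(t,*u,0)[:2]))
E
```

```text
pock [566.5 -98.7]
pock [ 571.7 -137.5]
pock [ 518.8 -145.6]
pock [ 510.8 -106.1]
pc [ 541.93327141 -121.97536114] [np.float64(39.21947085105859), np.float64(53.46579024147834), np.float64(40.23832334409757), np.float64(56.18550698865094)]
blkFL [467.2 -66. ]
blkFR [ 489.  -199.4]
yaw block 9.268242582046497
tkBL [ 614.5 -179. ]
tkFL [ 491.1 -198.3]
tkFR [ 513.6 -345.2]
yaw tank 8.704234790299225 8.910131422205264 148.62371059792025 124.81783338985512
base FL [467.6 -69. ]
S pock [ 514.2 -109.7]
S pock [ 564.8 -104.2]
S pock [ 570.6 -140.3]
S pock [ 520.5 -150.2]
S pc [ 542.5051237  -126.06513903]
S blkFL [468.6 -73.1]
S blkFR [ 493.4 -201.6]
S tkFL [ 494.4 -201. ]
S tkFR [ 520.2 -348.7]
posttop S [566.2 -43.5]
posttop T [565.6 -36.5]
pivot top S [ 590.7 -118. ]
pivot T [ 588.8 -115.6]
tabend S [ 466.3 -282.5]
tabend T [ 464.2 -279.1]
cT [510.7 374.7]
cT [512.4 345. ]
cT [467.6 337. ]
cT [465.7 371.3]
[489.10359116 356.97343489]
cT botL [467.4 376.2]
cT botR [467.7 341.9]
cS [468.9 367.2]
cS [509.  366.3]
cS [512.8 336.9]
cS [470.7 334.6]
[490.37146104 351.24225363]
cup [495. 232.]
salt [468. 115.]
mill [ 730. -261.]
mug [ 776. -151.]
orange [442.  14.]
lemon [498. 530.]
```

The two views agree: unit yaw is about 9°, the pocket is at about (542,-124), and the cartridge is at about (490,354) with a small yaw. I'll move above the cartridge and check with the wrist camera.

>>> move_arm(
  motion="3 -2 0 0 0 3; 6.5 -4.5 0 0 0 7; 10 -7 -1 0 0 11; 13.5 -9.5 -1 0 0 15; 17 -12 -2 0 0 19; 20.5 -14.5 -2 0 0 21; 23.5 -17 -3 0 0 21; 26.5 -19 -4 0 0 21; 29.7 -21.4 -5 0 0 21; 29.7 -21.4 -5 0 0 21",
  fingers=8.5,
)

```text
time: 0.93
tool_pos: [493.3, 348.6, 178.2]
tcp_rot: [-90.2, 0.1, 2.0]
ft_force: [-1.0, 1.0, -1.0]
finger_gap: 85.2
```

```bash
python3 - <<'E'
from bench import readout, eyes
from h import *
print(readout.sense())
s=eyes.snapshot("wrist");pickle.dump(s,open("w1.pkl","wb"));cv2.imwrite("pics/w1.png",s["image"]);print(s["fx"],np.round(s["world_to_cam"],3))
E
```

```text
{'time': 0.9333, 'joint_pos': array([ 30.48175082,   9.9616405 ,  88.10054189,  -0.15598105,
        82.11946233, -61.47629688]), 'qd': array([ 2.15247055, -0.14189939, -0.33035885,  2.60993839,  1.70402372,
        2.76128202]), 'joint_efforts': array([-2.27837406e+00, -5.94998503e+01, -5.14725173e+01, -4.40711179e-02,
       -5.71368467e-01, -1.27027273e+00]), 'tool_pos': array([493.31223581, 348.64117136, 178.23425536]), 'tcp_rot': array([-9.02224472e+01,  8.58735382e-02,  1.97951220e+00]), 'ft_force': array([-0.95295812,  1.04774185, -0.95355681]), 'wrist_torque': array([-0.06373807, -0.00591767, -0.0252503 ]), 'finger_gap': 85.238235133624}
293.34239079702235 [[-3.50000e-02  9.99000e-01 -4.00000e-03 -3.30081e+02]
 [ 9.62000e-01  3.50000e-02  2.71000e-01 -5.07764e+02]
 [ 2.71000e-01  6.00000e-03 -9.62000e-01  1.93381e+02]
 [ 0.00000e+00  0.00000e+00  0.00000e+00  1.00000e+00]]
```

View pics/w1.png

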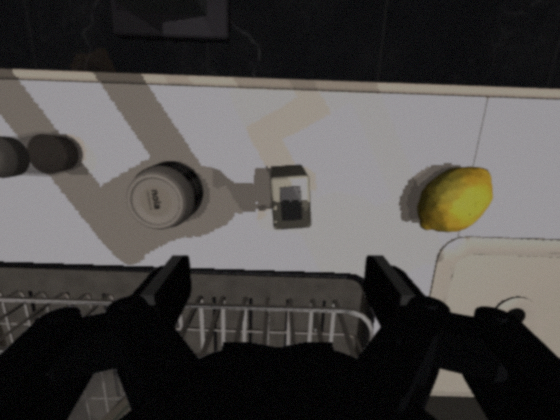

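The wrist view shows the cartridge at (290,200) with its front face on the image's upper side, the cup at (160,195) and the lemon at (456,200). I'll enlarge the cartridge for yaw and centre.

```bash
python3 - <<'E'
from h import *
s=L("w1");i=s["image"][155:240,250:330];cv2.imwrite("pics/w1c.png",cv2.resize(cv2.convertScaleAbs(i,alpha=1.4),None,fx=7,fy=7,interpolation=cv2.INTER_CUBIC))
E
```

```text
(no output)
```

View pics/w1c.png

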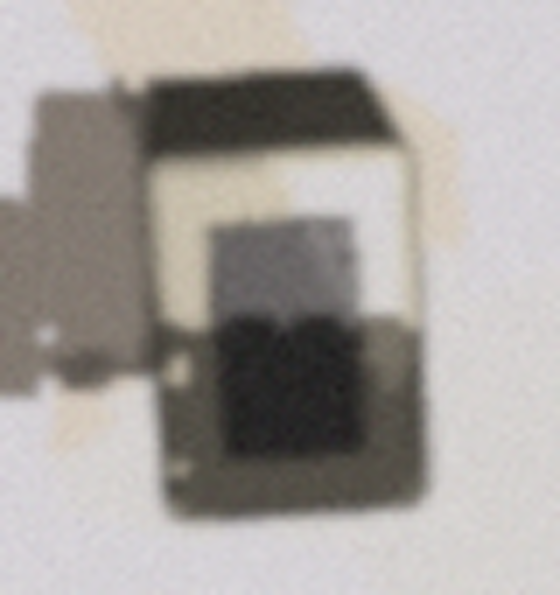

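```bash
python3 - <<'E'
from h import *
s=L("w1");W=lambda x,y:((x+.5)/7-.5+250,(y+.5)/7-.5+155)
P=np.array([onz(s,*W(*p),75)[:2] for p in[(148,155),(408,147),(428,505),(170,520)]])
print(np.round(P,1),P.mean(0),[np.linalg.norm(P[i]-P[(i+1)%4]) for i in range(4)])
for a,b in((0,3),(1,2)):d=P[b]-P[a];print(np.degrees(np.arctan2(d[1],d[0])))
for a,b in((0,1),(3,2)):d=P[b]-P[a];print(np.degrees(np.arctan2(-d[0],d[1])))
E
```

```text
[[466.4 341.3]
 [464.3 372.9]
 [510.1 378.3]
 [513.3 345.5]] [488.53479747 359.50730066] [np.float64(31.58309242899184), np.float64(46.11204654377249), np.float64(32.95380340738858), np.float64(47.09248913491203)]
5.076963438301133
6.788156365463741
3.8138745451790124
5.606937840226361
```

The top face is at about (489,357) with yaw about 5°. The side lengths check out at 32–33 × 46–47 mm. I'll descend with the TCP at 50 mm and grip.

>>> move_arm(
  motion="0 0.3 -1 0 0 3; 0 0.3 -3 0 0 3; 0 0.3 -6 0 0 3; 0 0.3 -9 0 0 3; 0 0.3 -11 0 0 3; 0 0.3 -12.3 0 0 3; 0 0.3 -13 0 0 3; 0 0.3 -13 0 0 3; 0 0.3 -13 0 0 3",
)

```text
time: 1.73
tool_pos: [489.9, 357.9, 52.3]
tcp_rot: [-90.0, -0.1, 5.3]
ft_force: [0.5, -0.1, -0.3]
finger_gap: 84.9
```

>>> move_arm(
  motion="0 0 0 0 0 0; 0 0 0 0 0 0; 0 0 0 0 0 0; 0 0 0 0 0 0; 0 0 0 0 0 0; 0 0 0 0 0 0; 0 0 0 0 0 0; 0 0 0 0 0 0",
  fingers=2.5,
  squeeze=45,
)

```text
time: 2.4
tool_pos: [490.2, 357.8, 52.3]
tcp_rot: [-89.9, -0.1, 5.3]
ft_force: [-1.6, 0.6, 5.2]
finger_gap: 33.2
```

Gripped, with a gap of 33 mm. I'll lift, traverse along x = 490, then look at the pocket with the wrist camera.

>>> move_arm(
  motion="0 0 1.5 0 0 0; 0 0 4 0 0 0; 0 0 7.5 0 0 1; 0 0 11 0 0 2; 0 -1 14 0 0 3; 0 -3 16.5 0 0 4; 0 -6 18 0 0 4; 0 -9.5 18 0 0 4; 0 -13 18 0 0 4; 0 -16.5 18 0 0 4",
)

```text
time: 3.23
tool_pos: [489.1, 190.8, 231.1]
tcp_rot: [-90.0, 0.0, 9.3]
ft_force: [0.8, -0.5, -2.3]
finger_gap: 33.5
```

>>> move_arm(
  motion="0 -3.5 0 0 0 0; 0 -7 0 0 0 0; 0 -10.5 0 0 0 0; 0 -14 0 0 0 0; 0 -17.5 0 0 0 0; 0 -21 0 0 0 0; 1 -24 0 0 0 0; 3 -27 0 0 0 0; 5 -29.5 0 0 0 0; 7 -31 0 0 0 0",
)

```text
time: 4.07
tool_pos: [559.6, -120.8, 230.6]
tcp_rot: [-90.0, 0.1, 9.1]
ft_force: [0.3, 0.4, -1.9]
finger_gap: 33.1
```

>>> move_arm(
  motion="1.5 -0.5 0 0 0 0; 2.5 -0.7 0 0 0 0; 2.5 -0.7 0 0 0 0; 2.5 -0.7 0 0 0 0; 2.5 -0.7 0 0 0 0",
)

```text
time: 4.48
tool_pos: [583.8, -124.4, 230.7]
tcp_rot: [-90.0, 0.1, 9.3]
ft_force: [-1.0, 0.3, -2.7]
finger_gap: 33.2
```

```bash
python3 - <<'E'
from bench import readout, eyes
from h import *
q=readout.sense();print(q["tool_pos"],q["tcp_rot"],q["ft_force"],q["finger_gap"])
s=eyes.snapshot("wrist");pickle.dump(s,open("w2.pkl","wb"))
cv2.imwrite("pics/w2.png",cv2.resize(cv2.convertScaleAbs(s["image"],alpha=1.3)[60:],None,fx=1.42,fy=1.42,interpolation=cv2.INTER_CUBIC))
E
```

```text
[ 583.83113775 -124.39895085  230.69684334] [-8.99654715e+01  7.63780471e-02  9.28995927e+00] [-1.0196739   0.26312048 -2.66527529] 33.240771701556845
```

View pics/w2.png

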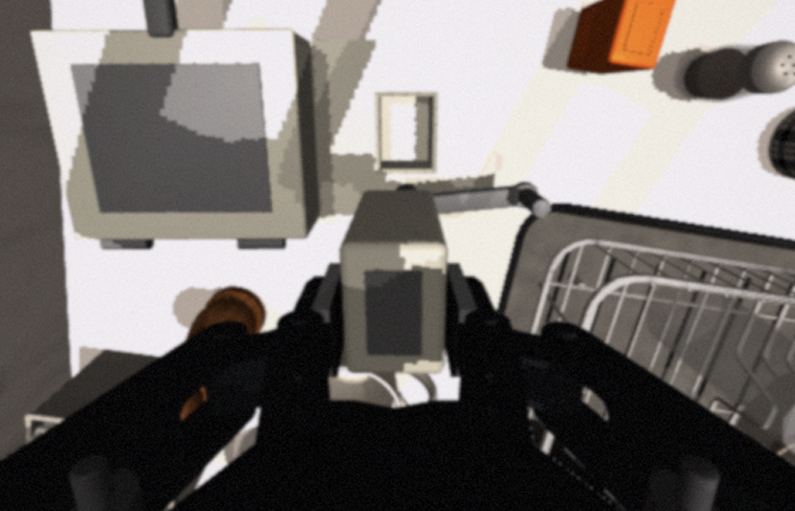

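The wrist view shows the pocket mouth's bevel outline from (375,92) to (437,172). The held cartridge's top face runs from (343,242) to (445,372), and the lever post is at (540,208).

```bash
python3 - <<'E'
from h import *
s=L("w2");W=lambda x,y:((x+.5)/1.42-.5,(y+.5)/1.42-.5+60)
def q(n,pts,z):
    P=np.array([onz(s,*W(*p),z)[:2] for p in pts])
    print(n,np.round(P,1).tolist(),P.mean(0).round(1),[round(np.linalg.norm(P[i]-P[(i+1)%4]),1) for i in range(4)])
    for a,b in((0,3),(1,2)):d=P[b]-P[a];print(np.degrees(np.arctan2(d[1],d[0])).round(1),end=" ")
    for a,b in((0,1),(3,2)):d=P[b]-P[a];print(np.degrees(np.arctan2(-d[0],d[1])).round(1),end=" ")
    print()
q("pocket",[(375,92),(437,92),(437,172),(376,172)],60)
q("cart",[(344,242),(444,244),(446,372),(342,370)],253.5)
q("cartbot",[(360,191),(434,192),(434,192),(360,191)],178.5)
print("tank", [onz(s,*W(*p),110)[:2].round(1) for p in[(292,30),(306,238),(32,30),(70,235)]])
print("post top",onz(s,*W(541,210),132)[:2])
E
```

```text
pocket [[517.0, -149.6], [509.7, -105.1], [567.5, -93.9], [575.1, -140.0]] [ 542.3 -122.1] [np.float64(45.1), np.float64(58.9), np.float64(46.7), np.float64(58.9)]
9.3 10.9 9.3 9.3 
cart [[561.9, -144.0], [557.6, -113.3], [602.9, -103.7], [607.8, -138.7]] [ 582.6 -124.9] [np.float64(31.0), np.float64(46.3), np.float64(35.4), np.float64(46.2)]
6.6 12.0 8.1 8.0 
cartbot [[563.2, -144.7], [557.9, -109.3], [557.9, -109.3], [563.2, -144.7]] [ 560.6 -127. ] [np.float64(35.8), np.float64(0.0), np.float64(35.8), np.float64(0.0)]
0.0 0.0 8.5 8.5 
tank [array([ 490. , -200.9]), array([ 617.8, -179.1]), array([ 514.7, -351.9]), array([ 641.3, -335.8])]
post top [568.41551802 -36.94307484]
```

Pocket minus cartridge is (-41,+2) mm, and the yaw matches. I'll move over the pocket and descend to just above its mouth.

>>> move_arm(
  motion="-1.5 0.1 0 0 0 0; -3 0.2 0 0 0 0; -4.1 0.2 -1 0 0 0; -4.1 0.2 -3.5 0 0 0; -4.1 0.2 -6.5 0 0 0; -4.1 0.2 -9 0 0 0; -4.1 0.2 -10.5 0 0 0; -4.1 0.2 -11.2 0 0 0; -4.1 0.2 -11.2 0 0 0; -4.1 0.2 -11.2 0 0 0",
)

```text
time: 5.37
tool_pos: [543.7, -122.6, 120.1]
tcp_rot: [-90.0, -0.0, 9.3]
ft_force: [0.4, -0.5, -2.5]
finger_gap: 32.9
```

>>> move_arm(
  motion="0 0 -0.3 0 0 0; 0 0 -0.6 0 0 0; 0 0 -0.9 0 0 0; 0 0 -1.2 0 0 0; 0 0 -1.2 0 0 0; 0 0 -1.2 0 0 0",
)

```text
time: 5.87
tool_pos: [543.4, -122.7, 107.1]
tcp_rot: [-90.0, 0.0, 9.3]
ft_force: [0.1, 0.2, -3.2]
finger_gap: 33.2
```

No contact force with the bottom 5 mm below the mouth, so it has entered the pocket. Continuing down.

>>> move_arm(
  motion="0 0 -0.5 0 0 0; 0 0 -1 0 0 0; 0 0 -1.5 0 0 0; 0 0 -2 0 0 0; 0 0 -2.5 0 0 0; 0 0 -3 0 0 0; 0 0 -3.4 0 0 0; 0 0 -3.7 0 0 0; 0 0 -3.9 0 0 0; 0 0 -3.9 0 0 0",
)

```text
time: 6.7
tool_pos: [543.3, -122.7, 67.7]
tcp_rot: [-90.0, 0.0, 9.3]
ft_force: [0.5, -0.8, -1.8]
finger_gap: 33.3
```

>>> move_arm(
  motion="0 0 -0.1 0 0 0; 0 0 -0.2 0 0 0; 0 0 -0.2 0 0 0; 0 0 -0.2 0 0 0",
)

```text
time: 7.03
tool_pos: [544.1, -122.8, 67.3]
tcp_rot: [-90.0, -0.1, 9.3]
ft_force: [-2.6, 1.6, 6.7]
finger_gap: 33.6
```

Contact came at TCP z 67.3, exactly 15 mm above the grip height, so the cartridge is seated. Release and rise.

>>> move_arm(
  motion="0 0 0.1 0 0 0; 0 0 0.1 0 0 0; 0 0 0.1 0 0 0; 0 0 0.1 0 0 0; 0 0 0.5 0 0 0; 0 0 1.5 0 0 0; 0 0 3 0 0 0; 0 0 5.5 0 0 0; 0 0 8 0 0 0; 0 0 10 0 0 0",
  fingers=5.5,
)

```text
time: 7.87
tool_pos: [544.2, -122.9, 169.3]
tcp_rot: [-90.1, -0.1, 9.3]
ft_force: [0.2, -0.7, 0.9]
finger_gap: 55.1
```

```bash
python3 - <<'E'
from bench import readout, eyes
from h import *
q=readout.sense();print(q["tool_pos"],q["joint_pos"],q["ft_force"],q["finger_gap"])
s=eyes.snapshot("wrist");pickle.dump(s,open("w3.pkl","wb"))
cv2.imwrite("pics/w3.png",cv2.resize(cv2.convertScaleAbs(s["image"],alpha=1.3)[:300],None,fx=1.42,fy=1.42,interpolation=cv2.INTER_CUBIC))
t=L("top0")
for z in(60,100,130):print(z,onz(t,326,165,z)[:2],onz(t,326,215,z)[:2])
E
```

```text
[ 544.16070411 -122.92051367  169.26088125] [-1.79946033e+01  2.99103716e+00  9.65672218e+01 -2.82748479e-04
  8.03209924e+01 -1.17271247e+02] [ 0.24930675 -0.73082862  0.93254739] 55.131789530648966
60 [858.24318898  -7.90986188] [625.36423909  -6.35259164]
100 [828.89902674  -3.38716614] [602.08781668  -1.8704711 ]
130 [8.06890905e+02 4.85566225e-03] [584.63049988   1.4911193 ]
```

View pics/w3.png

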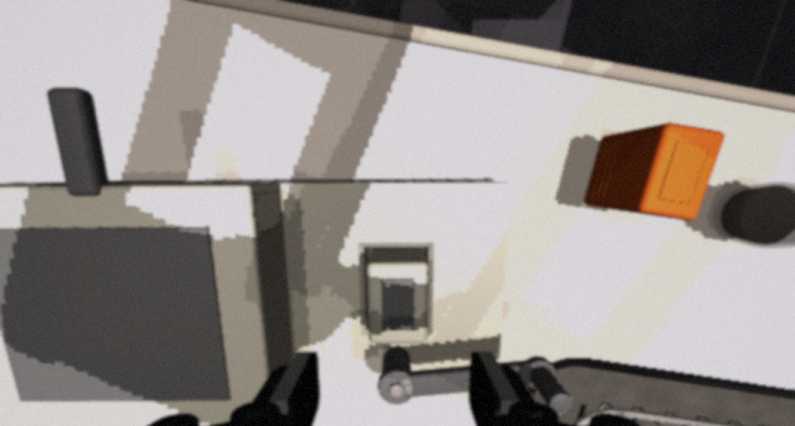

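The cartridge stands in the pocket with its top at about (398,300). The pivot top is at (397,388), the post top at about (562,400) and the flap tab at (75,90)–(85,190). Next are the post and tab positions.

```bash
python3 - <<'E'
from h import *
s=L("w3");W=lambda x,y:((x+.5)/1.42-.5,(y+.5)/1.42-.5)
f=lambda x,y,z:onz(s,*W(x,y),z)[:2].round(1)
print("post top",f(562,400,132),"piv",f(397,386,103))
print("cart top",[f(*p,90) for p in((369,262),(428,262),(428,333),(369,333))])
print("tab end L/R z118",f(50,90,118),f(92,90,118))
import numpy as np
y=np.radians(9.2);ex=np.array([np.cos(y),np.sin(y)]);ey=np.array([-ex[1],ex[0]])
p=np.array([542.5,-123]);piv=p+46*ex;print("piv",piv)
for th in(0,.1,.2,.5,1,1.5,1.57):print(th,piv+80*(np.cos(th)*ey-np.sin(th)*ex))
h=p+ey*(-67-75)+65*ex;print("hinge",h,"tab",h-156*ex)
E
```

```text
post top [565.4 -36.9] piv [ 586.3 -114.7]
cart top [array([ 521.7, -140.8]), array([ 516.5, -109.1]), array([ 557.1, -101.5]), array([ 562.5, -134.8])]
tab end L/R z118 [ 464.  -285.5] [ 461.1 -267.8]
piv [ 587.90826819 -115.64546537]
0 [575.11777318 -36.67456416]
0.1 [567.29773749 -38.34600855]
0.2 [559.68363542 -40.78980356]
0.5 [538.82288597 -52.47406953]
1 [514.54581223 -83.74013578]
1.5 [ 508.23042633 -122.81773946]
1.57 [ 508.92720661 -128.37306969]
hinge [ 629.36698588 -252.78107244] tab [ 475.37372853 -277.72253772]
```

>>> move_arm(
  motion="0.2 1 0 0 0 -7; 0.5 2 0 0 0 -14; 0.8 3 0 0 0 -21; 1.1 4 0 0 0 -28; 1.4 5 0 0 0 -35; 1.7 6 0 0 0 -42; 2 7 0 0 0 -49; 2.2 8 0 0 0 -56; 2.2 8.5 0 0 0 -63; 2.2 8.5 0 0 0 -70",
  fingers=3.4,
)

```text
time: 8.75
tool_pos: [565.9, -36.6, 167.1]
tcp_rot: [-90.0, -0.0, -61.0]
ft_force: [0.4, -0.4, -0.7]
finger_gap: 34.5
```

>>> move_arm(
  motion="0 0 0 0 0 -7; 0 0 0 0 0 -14; 0 0 0 0 0 -14; 0 0 0 0 0 -14",
)

```text
time: 9.08
tool_pos: [565.8, -37.8, 166.9]
tcp_rot: [-90.0, -0.0, -74.5]
ft_force: [0.4, -0.6, -1.1]
finger_gap: 33.9
```

>>> move_arm(
  motion="0 0 -1 0 0 0; 0 0 -2 0 0 0; 0 0 -3 0 0 0; 0 0 -4 0 0 0; 0 0 -5 0 0 0; 0 0 -5.6 0 0 0; 0 0 -5.6 0 0 0; 0 0 -5.6 0 0 0",
)

```text
time: 9.75
tool_pos: [565.2, -37.7, 109.6]
tcp_rot: [-90.1, 0.0, -74.7]
ft_force: [-0.3, 0.1, -0.2]
finger_gap: 34.4
```

>>> move_arm(
  motion="0 0 0 0 0 0; 0 0 0 0 0 0; 0 0 0 0 0 0",
  fingers=1.7,
  squeeze=20,
)

```text
time: 10.0
tool_pos: [566.1, -37.8, 111.1]
tcp_rot: [-89.9, -0.0, -74.7]
ft_force: [1.0, -0.2, 0.0]
finger_gap: 17.2
```

>>> move_arm(
  motion="-0.92 -0.33 0 0 0 7; -1.8 -0.76 0 0 0 14; -2.62 -1.3 0 0 0 21; -3.37 -1.94 0 0 0 28; -4.04 -2.66 0 0 0 35; -4.61 -3.46 0 0 0 42; -5.08 -4.32 0 0 0 49; -5.45 -5.24 0 0 0 56; -5.7 -6.2 0 0 0 63; -5.83 -7.16 0 0 0 70",
)

```text
time: 10.83
tool_pos: [507.3, -109.7, 110.9]
tcp_rot: [-90.0, -0.1, -4.4]
ft_force: [0.6, 0.1, 0.7]
finger_gap: 16.8
```

>>> move_arm(
  motion="0 -1 0 0 0 7; 0.1 -1.5 0 0 0 10; 0.1 -2 0 0 0 14; 0.2 -2.3 0 0 0 16; 0.2 -2.3 0 0 0 16; 0.2 -2.3 0 0 0 16",
)

```text
time: 11.33
tool_pos: [509.0, -130.8, 110.7]
tcp_rot: [-89.8, 0.0, 11.3]
ft_force: [-3.4, 9.1, 4.7]
finger_gap: 17.2
```

The 9 N reaction at the expected stop position means the lever is shut. Next: open slightly, rise, and look with the top camera and wrist.

>>> move_arm(
  motion="0 0.3 0 0 0 0; 0 0.3 0 0 0 0; 0 0.3 0 0 0 0; 0 0.3 1 0 0 0; 0 0.3 3 0 0 0; 0 0.3 5 0 0 0; -1 0.3 7 0 0 0; -3 0.3 8 0 0 0; -3 0.3 8 0 0 0; -3 0.3 8 0 0 0",
  fingers=3,
)

```text
time: 12.17
tool_pos: [479.8, -129.8, 192.1]
tcp_rot: [-90.1, -0.2, 11.2]
ft_force: [-0.2, -0.7, -0.8]
finger_gap: 29.9
```

```bash
python3 - <<'E'
from bench import readout, eyes
from h import *
q=readout.sense();print(q["tool_pos"],q["joint_pos"],q["tcp_rot"],q["finger_gap"])
s=eyes.snapshot("wrist");pickle.dump(s,open("w4.pkl","wb"))
cv2.imwrite("pics/w4.png",cv2.resize(cv2.convertScaleAbs(s["image"],alpha=1.3)[:420],None,fx=1.42,fy=1.42,interpolation=cv2.INTER_CUBIC))
E
```

```text
[ 479.78038086 -129.846249    192.08442677] [-2.10505533e+01 -7.61284763e+00  1.04452237e+02 -7.55864057e-03
  8.29763722e+01 -1.22293271e+02] [-90.10477399  -0.15173129  11.24376913] 29.89337591065075
```

View pics/w4.png

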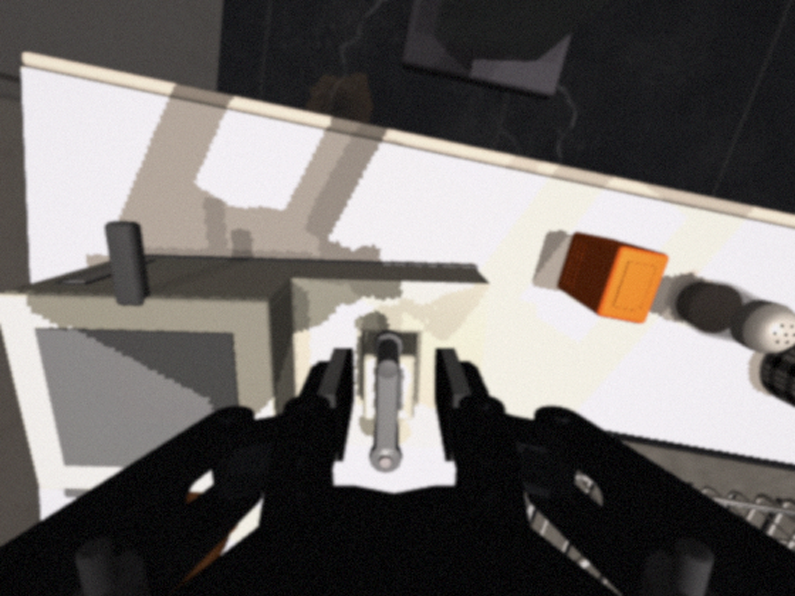

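The lever lies straight across the seated cartridge, with the bar from (387,340) to (387,460), and the tab is still at (127,225)–(130,300). Now the flap. I'll pinch the tab across its 16 mm width with the tool tilted 55° forward, then turn rigidly with it. First I stage in front of it.

>>> move_arm(
  motion="-1.5 -2 0.5 0 0 -2; -3 -5 1 0 0 -2; -4.5 -8.5 1 0 0 -2; -6 -12 1 0 0 -2; -6.4 -14.5 1 0 0 -2; -6.4 -15.6 1 0 0 -2; -6.4 -15.6 1 0 0 -2",
  fingers=5,
)

```text
time: 12.8
tool_pos: [414.9, -287.3, 199.5]
tcp_rot: [-90.0, 0.0, 9.1]
ft_force: [0.7, 0.7, 0.7]
finger_gap: 50.2
```

>>> move_arm(
  motion="0 0 0 1.1 -6.9 0; 0 0 0 2.2 -13.8 0; 0 0 0 3.4 -20.7 0; 0 0 0 4.5 -27.6 0; 0 0 0 5.6 -34.5 0; 0 0 0 6.7 -41.4 0; 0 0 0 7.8 -48.3 0; 0 0 0 8.8 -54.3 0; 0 0 0 8.8 -54.3 0; 0 0 0 8.8 -54.3 0",
)

```text
time: 13.63
tool_pos: [462.5, -189.1, 244.7]
tcp_rot: [-90.3, -45.6, 0.1]
ft_force: [-0.4, 0.2, -0.0]
finger_gap: 50.5
```

```bash
python3 - <<'E'
from bench import readout, eyes
from h import *
q=readout.sense();print(q["tool_pos"],q["joint_pos"],q["tcp_rot"],q["finger_gap"])
from scipy.spatial.transform import Rotation as R
print(R.from_euler("xyz",q["tcp_rot"],degrees=True).as_matrix().round(3))
s=eyes.snapshot("wrist");pickle.dump(s,open("w5.pkl","wb"))
cv2.imwrite("pics/w5.png",cv2.resize(cv2.convertScaleAbs(s["image"],alpha=1.3)[:420],None,fx=1.42,fy=1.42,interpolation=cv2.INTER_CUBIC))
E
```

```text
[ 462.51622518 -189.08398161  244.7217293 ] [ -53.56920848  -50.24169688  139.48668144   39.05203728   65.20205645
 -152.1512936 ] [-9.03486471e+01 -4.56216635e+01  6.64562564e-02] 50.47108016358798
[[ 0.699  0.715  0.003]
 [ 0.001 -0.005  1.   ]
 [ 0.715 -0.699 -0.004]]
```

View pics/w5.png

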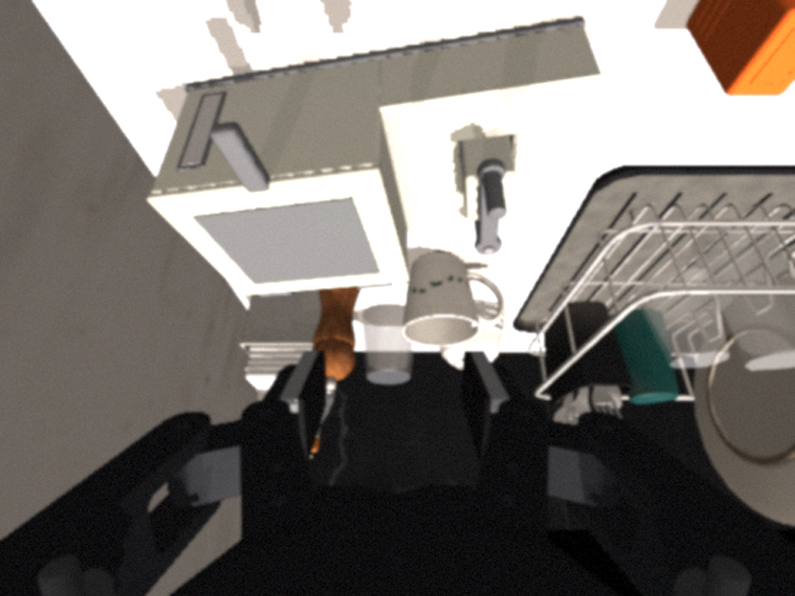

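The tilt ran joints 2 and 6 to their limits, and the arm drifted to (462,-189,245), clear of everything. The picture shows the tab at (240,155), still closed, and the lever shut. I'll go back to vertical and use the half-turned grasp with less tilt. First, a test turn back.

>>> move_arm(
  motion="0 0 0 0 7 0; 0 0 0 0 14 0; 0 0 0 0 20 0; 0 0 0 0 20 0",
)

```text
time: 14.02
tool_pos: [464.3, -190.2, 246.4]
tcp_rot: [-90.5, -25.2, 0.3]
ft_force: [1.7, -0.2, 0.3]
finger_gap: 49.8
```

>>> move_arm(
  motion="0 0 0 0 7 0; 0 0 0 0 14 0; 0 0 0 0 21 0; 0 0 0 0 25.2 0; 0 0 0 0 25.2 0",
)

```text
time: 14.43
tool_pos: [463.1, -189.3, 243.4]
tcp_rot: [-90.2, -0.0, 0.3]
ft_force: [1.3, 0.6, -0.6]
finger_gap: 49.9
```

>>> move_arm(
  motion="0 -1 0 0 0 -7; 0 -2 0 0 0 -14; 0 -3 0 0 0 -21; 0 -4 0 0 0 -28; 0 -5 0 0 0 -35; 0 -6 0 0 0 -42; 0 -7 0 0 0 -49; 0 -8 0 0 0 -56; 0 -8 0 0 0 -63; 0 -8 0 0 0 -70",
)

```text
time: 15.27
tool_pos: [461.4, -270.7, 244.7]
tcp_rot: [-90.2, -0.3, -70.2]
ft_force: [-0.2, 0.0, -0.7]
finger_gap: 50.2
```

>>> move_arm(
  motion="0 0 0 0 0 -7; 0 0 0 0 0 -14; 0 0 0 0 0 -21; 0 0 0 0 0 -28; 0 0 0 0 0 -35; 0 0 0 0 0 -42; 0 0 0 0 0 -49; 0 0 0 0 0 -56; 0 0 0 0 0 -63; 0 0 0 0 0 -70",
)

```text
time: 16.1
tool_pos: [461.5, -270.1, 244.8]
tcp_rot: [-90.4, -0.1, -140.2]
ft_force: [-0.2, -0.3, -0.3]
finger_gap: 50.1
```

>>> move_arm(
  motion="0 0 0 0 0 -7; 0 0 0 0 0 -14; 0 0 0 0 0 -21; 0 0 0 0 0 -28; 0 0 0 0 0 -31; 0 0 0 0 0 -31; 0 0 0 0 0 -31",
)

```text
time: 16.68
tool_pos: [461.5, -270.5, 245.1]
tcp_rot: [-90.5, -0.2, -170.7]
ft_force: [-0.4, -0.3, 0.6]
finger_gap: 50.0
```

```bash
python3 - <<'E'
from bench import readout
q=readout.sense();print(q["tool_pos"],q["joint_pos"],q["tcp_rot"],q["finger_gap"])
E
```

```text
[ 461.51451973 -270.52919999  245.06207458] [-36.03001832  -2.51853575  94.11521793   0.23369515  88.85738019
  44.70095102] [-9.04870714e+01 -1.53351237e-01 -1.70735904e+02] 49.99768473098047
```

>>> move_arm(
  motion="-0.5 -0.3 0 1.1 -6.9 0; -1 -0.6 -1 2.2 -13.8 0; -1.5 -0.9 -3 3.4 -20.7 0; -1.8 -1.1 -5 4.8 -29.6 0; -1.8 -1.1 -7 4.8 -29.6 0; -1.8 -1.1 -7.9 4.8 -29.6 0; -1.8 -1.1 -7.9 4.8 -29.6 0; -1.8 -1.1 -7.9 4.8 -29.6 0",
)

```text
time: 17.35
tool_pos: [444.4, -282.3, 167.2]
tcp_rot: [-90.4, 29.7, -170.8]
ft_force: [0.8, 0.0, 0.6]
finger_gap: 50.4
```

```bash
python3 - <<'E'
from bench import readout
from scipy.spatial.transform import Rotation as R
q=readout.sense();print(q["tool_pos"],q["joint_pos"],q["tcp_rot"],q["finger_gap"])
print(R.from_euler("xyz",q["tcp_rot"],degrees=True).as_matrix().round(3))
E
```

```text
[ 444.44974036 -282.30227684  167.24175741] [-56.79865106 -18.46949876 121.41535403  29.55221646  67.40089464
  14.65536467] [ -90.43006357   29.67894677 -170.80662768] 50.38638771032699
[[-0.858  0.488  0.163]
 [-0.139  0.087 -0.987]
 [-0.495 -0.869 -0.007]]
```

The pose was reached. Advance along the tool axis, straddle the tab and close.

>>> move_arm(
  motion="0.6 0.1 -1 0 0 0; 1.3 0.2 -2.4 0 0 0; 2 0.4 -3.8 0 0 0; 2.7 0.5 -5 0 0 0; 3.3 0.6 -6.2 0 0 0; 3.8 0.7 -7.1 0 0 0; 3.8 0.7 -7.1 0 0 0; 3.8 0.7 -7.1 0 0 0",
)

```text
time: 18.02
tool_pos: [483.1, -274.9, 96.2]
tcp_rot: [-90.5, 29.7, -170.7]
ft_force: [-1.0, -0.2, -0.1]
finger_gap: 49.8
```

>>> move_arm(
  motion="0 0 0 0 0 0; 0 0 0 0 0 0; 0 0 0 0 0 0; 0 0 0 0 0 0; 0 0 0 0 0 0; 0 0 0 0 0 0",
  fingers=0.8,
  squeeze=40,
)

```text
time: 18.52
tool_pos: [482.4, -276.5, 96.4]
tcp_rot: [-90.3, 29.8, -170.9]
ft_force: [1.0, -5.8, 0.9]
finger_gap: 14.9
```

The tab is gripped, with a gap of 15 mm for the 16 mm tab. Working out the arc.

```bash
python3 - <<'E'
import numpy as np
y=np.radians(9.2);ex=np.array([np.cos(y),np.sin(y),0]);ey=np.array([-ex[1],ex[0],0]);z=np.array([0,0,1.])
d=lambda a:np.sin(a)*ex-np.cos(a)*z
def T(f):
    f=np.radians(f);return 158*(-np.cos(f)*ex+np.sin(f)*z)+19*d(np.radians(30)-f)
for base,A in((0,[4,9,14,19,24,29,34]),(34,[39,44,49,53,57,60])):
    print("; ".join(" ".join(f"{v:.2f}" for v in [*((T(a)-T(base))/10),*(ey*(a-base))]) for a in A))
E
```

```text
-0.08 -0.01 1.04 -0.64 3.95 0.00; -0.07 -0.01 2.34 -1.44 8.88 0.00; 0.04 0.01 3.64 -2.24 13.82 0.00; 0.27 0.04 4.92 -3.04 18.76 0.00; 0.61 0.10 6.18 -3.84 23.69 0.00; 1.05 0.17 7.41 -4.64 28.63 0.00; 1.60 0.26 8.59 -5.44 33.56 0.00
0.65 0.10 1.13 -0.80 4.94 0.00; 1.39 0.22 2.19 -1.60 9.87 0.00; 2.22 0.36 3.19 -2.40 14.81 0.00; 2.94 0.48 3.93 -3.04 18.76 0.00; 3.72 0.60 4.62 -3.68 22.70 0.00; 4.32 0.70 5.10 -4.16 25.67 0.00
```

>>> move_arm(
  motion="-0.1 0 1 -0.6 4 0; -0.1 0 2.3 -1.4 8.9 0; 0 0 3.6 -2.2 13.8 0; 0.3 0 4.9 -3 18.8 0; 0.6 0.1 6.2 -3.8 23.7 0; 1.1 0.2 7.4 -4.6 28.6 0; 1.6 0.3 8.6 -5.4 33.6 0; 1.6 0.3 8.6 -5.4 33.6 0",
)

```text
time: 19.18
tool_pos: [499.4, -273.5, 183.6]
tcp_rot: [-90.3, -4.7, -170.9]
ft_force: [-8.7, -9.2, 3.7]
finger_gap: 15.0
```

>>> move_arm(
  motion="0.6 0.1 1.1 -0.8 4.9 0; 1.4 0.2 2.2 -1.6 9.9 0; 2.2 0.3 3.2 -2.4 14.8 0; 2.9 0.4 3.9 -3 18.8 0; 3.7 0.5 4.6 -3.7 22.7 0; 4.3 0.6 5.1 -4.2 25.7 0; 4.3 0.6 5.1 -4.2 25.7 0; 4.3 0.6 5.1 -4.2 25.7 0",
)

```text
time: 19.85
tool_pos: [540.7, -266.6, 232.1]
tcp_rot: [-90.4, -30.6, -171.0]
ft_force: [-2.2, -3.8, 1.1]
finger_gap: 15.1
```

```bash
python3 - <<'E'
from bench import readout, eyes
from h import *
q=readout.sense();print(q["tool_pos"],q["joint_pos"],q["tcp_rot"],q["ft_force"],q["finger_gap"],q["time"])
for n in("scene","top"):
    s=eyes.snapshot(n);pickle.dump(s,open(n+"6.pkl","wb"))
a=cv2.resize(L("scene6")["image"][185:335,275:425],None,fx=3.9,fy=3.9,interpolation=cv2.INTER_CUBIC)
b=cv2.resize(L("top6")["image"][190:290,365:405],None,fx=5,fy=5.85,interpolation=cv2.INTER_CUBIC)
cv2.imwrite("pics/s6.png",np.hstack([a,b]))
E
```

```text
[ 540.66903993 -266.61261278  232.05300853] [-22.16850414  34.63157454  56.83598587 -16.48309929 114.6246404
  55.49095305] [ -90.38240797  -30.59800057 -170.97344599] [-2.23711592 -3.76224108  1.09167444] 15.095495223494337 19.85
```

View pics/s6.png

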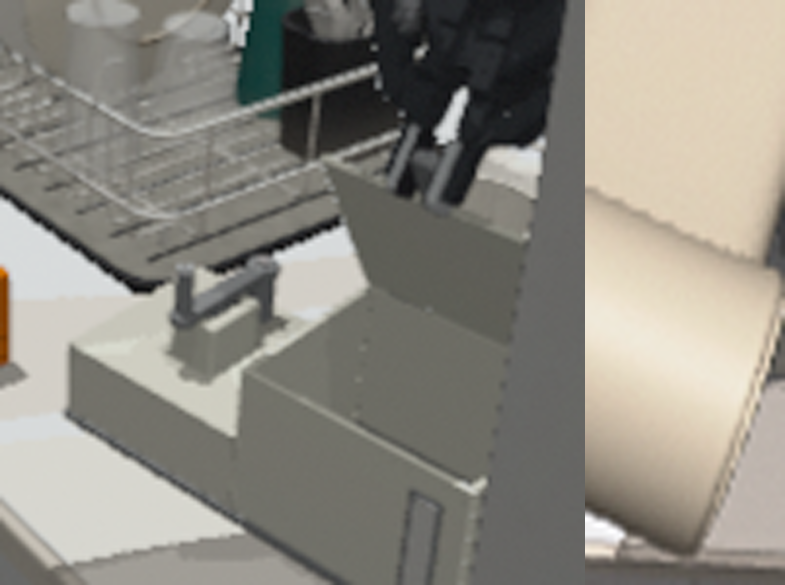

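The scene crop shows the flap raised with the fingers on its tab at (430,170), the lever across the seated cartridge, and the flap's free front-left corner at (330,160). I'll cross-check the angle with a ray to that corner.

```bash
python3 - <<'E'
from h import *
from bench import readout
s=L("scene6");u=(330+.5)/3.9-.5+275;v=(160+.5)/3.9-.5+185
y=np.radians(9.2);ex=np.array([np.cos(y),np.sin(y),0]);ey=np.array([-ex[1],ex[0],0])
H=np.array([629.2,-253,113]);c,d=ray(s,u,v)
for w in(71,74):
    t=((H+w*ey-c)@ey)/(d@ey);p=c+t*d-H;print(w,p@ex,p[2],np.hypot(p@ex,p[2]),np.degrees(np.arctan2(p[2],-p@ex)))
a,b=L("scene0")["image"].astype(int),s["image"].astype(int)
for n,(x0,y0,x1,y1) in dict(lemon=(190,190,213,210),cup_salt=(232,222,262,262)).items():
    print(n,np.abs(a-b)[y0:y1,x0:x1].mean().round(1))
q=readout.sense();print(q["time"],q["qd"].round(2),q["ft_force"])
E
```

```text
71 -59.2810438954033 105.72197693932088 121.20799715071209 60.71952440437449
74 -54.668262196475176 102.86102197968347 116.48608815771729 62.01038541242146
lemon 1.0
cup_salt 1.5
19.95 [-0.17 -0.77  0.86  0.47 -0.77  0.01] [-2.49594961 -3.63204598 -0.78599428]
```

>>> move_arm(
  motion="0 0 0 0 0 0; 0 0 0 0 0 0; 0 0 0 0 0 0; 0 0 0 0 0 0; 0 0 0 0 0 0; 0 0 0 0 0 0",
)

```text
time: 20.45
tool_pos: [540.6, -266.6, 232.0]
tcp_rot: [-90.4, -30.4, -171.0]
ft_force: [-0.6, -5.7, -1.5]
finger_gap: 15.0
```

All the angle estimates lie between 59° and 62°, the grip is steady and the bystanders I checked haven't moved. Handing in.

```bash
python3 -c "
from bench import r;print(r.hand_in())"
```

```text
the job is handed in; nothing more can be done
None
```

The job is done and handed in at about 20.5 s of the 61 s allowed. The cartridge is fully home in the pocket, the lever is shut across it, and the gripper is holding the flap open by its tab at about 60°. The hand-in gave no verdict.

**What the last checks showed:**
- **Cartridge:** It met the bottom exactly 15 mm above its counter height, which is the pocket's floor. Pictures show it upright in the pocket.
- **Lever:** The post pushed back with about 9 N at the expected stop position. Two later pictures show it lying across the cartridge.
- **Flap angle:** The tool's turn gives about 60.4°, and the grasp position gives 59–60°. A camera ray to the flap's free corner gives 61–62°, but it put that corner 6–10 mm too close to the hinge, so I trust it least. All are within the allowed 54–66°.
- **Hold:** The fingers are closed on the tab with a steady 15 mm gap, and the arm is at rest.
- **Bystanders:** Before-and-after pictures show the lemon, cup and salt unchanged. I did not check the mug and mill that way, but nothing was moved near them.

**What went wrong:** My first approach to the flap tilted the tool too far and ran into joint limits. The arm drifted about 12 cm in free space and touched nothing. I fixed it by turning the gripper half round and tilting it 30° instead of 55°.

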